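# Check a griddle scone and lift it with tongs

## Robot

A 6-joint arm with a two-finger parallel gripper is mounted at the origin on the work surface. World frame = base frame: x ahead of the robot, y to its left, z up, the work surface at z = 0. Lengths are in m, angles in degrees, forces in N, time in s.
With the tool pointing down it reaches from about 0.4 to 0.825 m from the base axis. Payload 7 kg.
Tool frame: the origin (TCP) lies midway between the tips of the shut fingers; the grasp point (between the pads) lies r.grip_depth behind it (r.grip_depth is the distance from the TCP to the grasp point, in m); z points along the fingers, y is the line along which they close (so a half turn about z gives the same grasp; the last joint's range is limited). The gripper opens to 88 mm and grips with 3 to 60 N. Pads are 19 mm wide; open, the fingers measure 130 mm over their backs; the gripper's body (78 mm by 193 mm) begins 47 mm behind the grasp point.
Start: joints at [-49.842, 20.546, 0.682, 0, -70.136, -16.507], TCP at [0.271, -0.618, 0.227] pointing down, gripper open.
Joint ranges: [-176.03, 176.03], [-82.01, 121.73], [-58.28, 71.71], [-173.87, 95.51], [-174.79, -0.11], [-173.66, 173.66]. Speed limits (degrees/s): [136.94, 136.94, 172.46, 180, 180, 180].

## Interface

Orientations are given as [roll, pitch, yaw] about the fixed x, y, z axes, in that order (R = Rz(yaw) Ry(pitch) Rx(roll)).
In Python, from plant import r, imaging, monitor gives the robot as it stands (r), with the cameras (imaging) and the readings (monitor).
- The arm moves only by the shell command python3 drive.py 'ROWS' [OPENING] [FORCE]. ROWS is a JSON object whose key "plan" holds a list of rows, 1 to 12 of them, each of 6 numbers: dx, dy, dz in a scale on which 1.0 is 0.5 m, then a rotation vector rx, ry, rz in parts of the range, where 1.0 means 60 degrees; each row is the pose to reach, as a shift and turn from the pose commanded when the command began, along the tool's axes at that moment; what a row does not reach only later rows make up. A row lasts 1/12 s, in which the tool goes at most 0.0417 m and 7.16 degrees, less where a joint would pass 70% of its speed; a pose out of reach is approached as far as the arm can. OPENING is the finger opening in m, set as the command begins (- or left out keeps the last). The fingers move at their own pace and stop on an object; FORCE is the grip in N (left out, the last holds). Time passes only in rows, so rows that do not move let the fingers close. It prints the time, the measured TCP pose, the force, the opening and the grip force at its end. No shift or turn number may pass 1 either way. Input that does not fit is refused with a message, and nothing moves.
- monitor.get_state(): the state, without advancing time (a new reading comes with each control period).
- imaging.capture(name): name is "scene" or "side" or "wrist"; returns a dict with "frame" (480x640x3 uint8, red, green, blue), "z_map" (480x640 float32, m along the optical axis (not along the pixel's ray), 0 where there is no reading), "fx", "fy", "cx", "cy" (pixels), "D" ([k1, k2, p1, p2, k3] as OpenCV has them; the pictures are not rectified), "cam_to_world" (4x4, takes a point from camera to world coordinates). Camera axes: x right, y down, z forward; pixel columns grow to the right and rows downward; lengths in m; the calibration is good to about 2 mm. A picture is of the moment at which its call begins.
- r.close_job(): hands the job in; it is judged then, once.
The state is a dict: "time_s": time; "joints": joint angles; "qd": joint speeds; "joint_torque": joint torques, N m; "tcp_pos": TCP position; "eef_rot": TCP orientation; "contact_force": force on the tool from outside, world axes, zero at the start; "moment": the same for the moment, N m; "gripper_width": finger opening in m; "gripper_force": force on a finger pad.
Only numpy, scipy, OpenCV 4.12 (cv2) and the standard library are available. Lean on these libraries where they do the work, as an engineer would, in place of code of your own. Each camera call takes 0.05 s, during which the arm holds its last target. There are 200 camera calls.

## Task

Check the scone on the griddle with the yellow infrared thermometer: hold it upright, its nose a few centimetres above the middle of the scone and not touching it, steady for about two seconds, then stand it back upright on its round red pad and let go. Then take the tongs, close their jaws on the scone and lift it well clear of the griddle (about 10 cm above the plate). Finish still holding the scone up, still, in the tongs; never touch the scone with the gripper, and leave the egg ring, creamer and pinch bowl where they are.

Things in the scene. Friction and masses are not known exactly. Their poses are not given: they have to be found in the camera images.
- griddle: flat metal griddle plate, fixed, 260 (its x) by 400 (its y) by 20 mm high, a rim 16 mm higher along its far (+x) edge only; origin at the centre of its underside
- scone: small round golden-brown scone lying on the griddle, loose, upright, 46 mm across, 34 mm high (sides vertical for the lower 28 mm), about 45 g; origin at the centre of its underside, z up
- thermometer: yellow infrared spot thermometer standing nose down, loose, about 150 g: round grey nose 46 mm across and 14 mm high at the bottom, above it a block of 34 (its x) by 30 mm (its y) up to 120 mm height; the lens is in the middle of its underside and looks along its -z; origin at the centre of the underside, z up. Grip the yellow block from above
- pad: round red silicone pad on the counter, fixed, 100 mm across, 4 mm thick, on which the thermometer stands at the start; origin at the centre of its underside
- tongs: steel kitchen tongs lying on edge, loose, 115 g, 24 mm high; the two arms lie side by side and close sideways. Origin: centre line of the underside, midway along the two orange grips (60 mm long) and within 10 mm of the balance point; x to the jaws, z up. Hinge at x = -95 mm, end of the hanging loop at -132 mm. Sprung open, 61 mm over the middle of the grips; press these together to close the jaws
- tongs_left (a joint): opening angle of the tongs' left arm, rad (the right arm moves equally): 0.17 fully open, 0 closed, about 0.09 with the scone between the jaws. The spring takes about 5 N on the grips to begin and 8 N at the scone's width; of what is pressed beyond that, half reaches the jaws: 20 to 25 N on the grips holds the scone well
- egg_ring: stainless egg ring lying on the griddle, loose, 90 mm across, 20 mm high, a wire loop on its +x side up to 47 mm high; origin at the centre of its underside; leave alone
- creamer: small white ceramic creamer, loose, 66 mm across, 75 mm high, handle on its +y side; origin at the centre of its underside; leave alone
- pinch_bowl: glass pinch bowl, loose, 72 mm across, 32 mm high; origin at the centre of its underside; leave alone
- scone_top (a point): centre of the scone's top, 34 mm above its underside
- tongs_jaws (a point): point midway between the jaws, 108 mm ahead (+x) of the tongs' origin, 12 mm above their underside. The jaws are flat plates 40 mm long, as high as the tongs, open 74 mm apart inside and 82 mm outside. Pressed to 54 mm over the grips the jaws are about 61 mm apart, at 47 mm about 46 mm

How it is judged:
By the outcome, as a careful person would: the job done as asked, in the order asked, and still so for the second after the job is handed in, while the arm keeps its last pose, push and grip.
It also fails if it takes over 72 s, if anything falls off the work surface, if the arm or the gripper's body presses on something with over 40 N, if the wrist force passes 120 N, or if a joint passes its speed limit or range.

## Working session

There is one attempt and no reset: what is moved stays moved. The work goes in short steps, Python scripts to look and compute and a shell command to move; the robot and the scene stay as the last step left them, time stands still between calls to the robot, and variables do not carry over. Pictures are saved under pics/ and viewed, at most 10 in all, crops included, and the job is handed in when it is done.

```bash
ls; mkdir -p pics; python3 - <<'E'
from plant import r, imaging, monitor
import cv2,numpy as np
s=monitor.get_state();print(s['time_s'],s['tcp_pos'],s['eef_rot'],r.grip_depth,s['gripper_width'])
for n in['scene','side','wrist']:
    c=imaging.capture(n);cv2.imwrite(f'pics/{n}0.png',c['frame'][:,:,::-1]);np.savez(f'pics/{n}0.npz',**c)
    print(n,c['fx'],c['fy'],c['cx'],c['cy'],c['D'],np.round(c['cam_to_world'],3).tolist())
E
```

```text
drive.py
pics
plant.py
0.0 [ 0.27058023 -0.61786813  0.22560855] [ 1.79905064e+02 -7.64216572e-03 -1.56355570e+02] 0.0188 0.08753624780737711
scene 450.0874868355817 450.0874868355817 311.5220811452879 239.53943582234754 [0.01940482 0.         0.         0.         0.        ] [[-0.846, 0.297, -0.443, 0.928], [0.533, 0.473, -0.701, 0.63], [0.002, -0.829, -0.559, 0.552], [0.0, 0.0, 0.0, 1.0]]
side 464.91846195145183 464.91846195145183 327.9315201528412 237.3983010505871 [-0.02585219  0.          0.          0.          0.        ] [[-0.995, -0.064, 0.077, 0.441], [-0.099, 0.523, -0.847, 0.99], [0.014, -0.85, -0.527, 0.674], [0.0, 0.0, 0.0, 1.0]]
wrist 396.58519391664544 396.58519391664544 315.7714447851099 242.62741359019898 [-0.01485687  0.          0.          0.          0.        ] [[-0.4, 0.88, 0.257, 0.201], [0.916, 0.383, 0.114, -0.648], [0.002, 0.281, -0.96, 0.384], [0.0, 0.0, 0.0, 1.0]]
```

View pics/scene0.png

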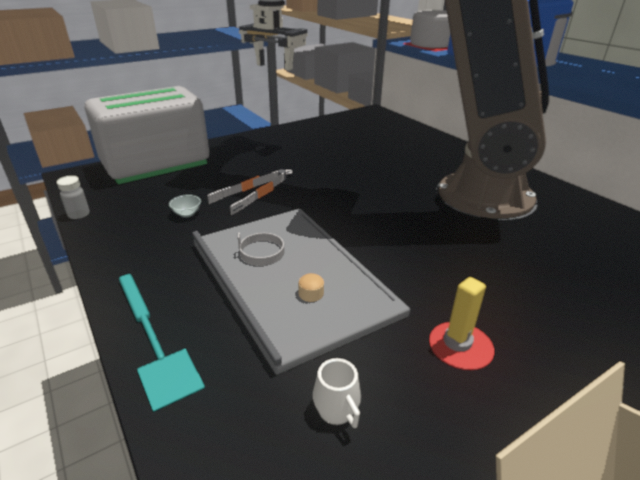

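View pics/side0.png

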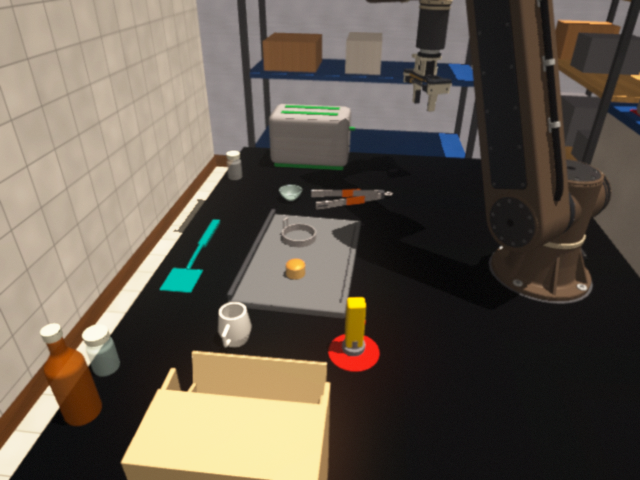

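Scene view: thermometer (468,310) on the pad (462,345), scone (311,287), tongs (255,188) with jaws toward the left/pinch bowl, ring (262,249), creamer (338,390). The side view agrees: scone (295,269), thermometer (355,325), tongs (352,197).

```bash
cat > h.py <<'E'
import numpy as np,cv2
def K(c): return np.array([[c['fx'],0,c['cx']],[0,c['fy'],c['cy']],[0,0,1.]])
def cloud(c):
    h,w=c['z_map'].shape;u,v=np.meshgrid(np.arange(w),np.arange(h))
    n=cv2.undistortPoints(np.stack([u,v],-1).reshape(-1,1,2).astype(float),K(c),np.array(c['D'])).reshape(h,w,2)
    P=np.dstack([n,np.ones((h,w))])*c['z_map'][...,None]
    T=np.array(c['cam_to_world']);W=P@T[:3,:3].T+T[:3,3]
    W[c['z_map']<=0]=np.nan
    return W
def tri(obs): # [(c,(u,v)),...]
    A=[];b=[]
    for c,p in obs:
        n=cv2.undistortPoints(np.array([[p]],float),K(c),np.array(c['D'])).ravel()
        T=np.array(c['cam_to_world']);d=T[:3,:3]@np.r_[n,1];d/=np.linalg.norm(d);M=np.eye(3)-np.outer(d,d)
        A.append(M);b.append(M@T[:3,3])
    return np.linalg.lstsq(np.vstack(A),np.concatenate(b),rcond=None)[0]
def hsv(c): return cv2.cvtColor(np.ascontiguousarray(c['frame']),cv2.COLOR_RGB2HSV)
E
python3 - <<'E'
from h import *
C={n:dict(np.load(f'pics/{n}0.npz')) for n in['scene','side']}
R={'scene':{'th':(430,270,500,370),'scone':(290,265,335,305),'tongs':(200,160,300,215),'ring':(230,228,292,268),'cream':(305,355,365,430),'bowl':(165,192,204,220),'grid':(190,205,410,365)},
'side':{'th':(325,290,385,372),'scone':(282,256,310,282),'tongs':(306,184,398,212),'ring':(276,215,320,248),'cream':(215,300,255,348),'bowl':(276,183,304,203),'grid':(230,205,365,312)}}
for n,c in C.items():
    W=cloud(c);H=hsv(c);h,s,v=[H[...,i] for i in range(3)]
    for k,(a,b,e,d) in R[n].items():
        m=np.zeros(h.shape,bool);m[b:d,a:e]=1
        m&=np.isfinite(W[...,2])
        def st(q,l):
            P=W[m&q]
            if len(P): print(n,k,l,len(P),np.round(np.nanmedian(P,0),4),'lo',np.round(np.percentile(P,2,0),3),'hi',np.round(np.percentile(P,98,0),3))
        if k=='th':
            y=(h>20)&(h<35)&(s>120); st(y,'yellow'); zt=W[...,2]; st(y&(zt>np.nanpercentile(zt[m&y],98)-.006),'top'); st(((h<8)|(h>172))&(s>150),'red')
        elif k=='scone': st((h<25)&(s>90),'all');st((h<25)&(s>90)&(W[...,2]>.048),'top')
        elif k=='tongs': st(W[...,2]>.012,'all');st((h<18)&(s>120)&(W[...,2]>.012),'orange')
        elif k=='grid': st((s<60)&(v>60)&(W[...,2]<.028)&(W[...,2]>.012),'plate')
        else: st(W[...,2]>(.03 if k=='ring' else .01),'all')
E
```

```text
scene th yellow 1558 [0.4643 0.326  0.0865] lo [0.316 0.236 0.   ] hi [0.469 0.335 0.125]
scene th top 323 [0.454  0.3215 0.1231] lo [0.435 0.306 0.119] hi [0.468 0.334 0.125]
scene th red 1599 [0.4606 0.3421 0.0038] lo [0.402 0.279 0.   ] hi [0.497 0.373 0.006]
scene scone all 327 [0.6036 0.1139 0.0518] lo [0.583 0.094 0.046] hi [0.62  0.129 0.055]
scene scone top 283 [0.6022 0.1126 0.052 ] lo [0.583 0.093 0.048] hi [0.62  0.128 0.055]
scene tongs all 743 [ 0.4976 -0.3386  0.0191] lo [ 0.392 -0.367  0.012] hi [ 0.614 -0.153  0.025]
scene tongs orange 154 [ 0.493  -0.3128  0.0202] lo [ 0.454 -0.362  0.012] hi [ 0.521 -0.294  0.025]
scene ring all 467 [ 0.622  -0.053   0.0367] lo [ 0.574 -0.095  0.03 ] hi [ 0.66  -0.008  0.066]
scene cream all 2531 [0.6951 0.3276 0.0513] lo [0.663 0.288 0.016] hi [0.72  0.366 0.075]
scene bowl all 455 [ 0.6828 -0.3315  0.0228] lo [ 0.651 -0.35   0.011] hi [ 0.716 -0.282  0.032]
scene grid plate 16202 [0.6045 0.0839 0.0196] lo [ 0.475 -0.161  0.016] hi [0.718 0.225 0.022]
side th yellow 897 [0.448  0.3346 0.0869] lo [ 0.429  0.156 -0.001] hi [0.465 0.3
[... 230 characters left out ...]
0.576 0.05  0.019] hi [0.618 0.134 0.055]
side scone top 155 [0.5977 0.1145 0.0519] lo [0.579 0.095 0.048] hi [0.617 0.131 0.055]
side tongs all 514 [ 0.4963 -0.3385  0.0183] lo [ 0.387 -0.365  0.012] hi [ 0.611 -0.255  0.025]
side tongs orange 130 [ 0.488  -0.3124  0.0197] lo [ 0.45  -0.361  0.013] hi [ 0.518 -0.292  0.025]
side ring all 283 [ 0.6189 -0.0584  0.0368] lo [ 0.572 -0.094  0.03 ] hi [ 0.657 -0.004  0.065]
side cream all 1277 [0.6847 0.3339 0.0504] lo [0.656 0.22  0.012] hi [0.713 0.369 0.075]
side bowl all 243 [ 0.6834 -0.3288  0.0232] lo [ 0.651 -0.348  0.011] hi [ 0.714 -0.28   0.033]
side grid plate 8326 [0.5875 0.0899 0.0196] lo [ 0.473 -0.158  0.016] hi [0.712 0.228 0.024]
```

```bash
python3 - <<'E'
import numpy as np,cv2
a=cv2.imread('pics/scene0.png')[155:225,190:310];cv2.imwrite('pics/crop1.png',cv2.resize(a,None,fx=6.4,fy=6.4,interpolation=cv2.INTER_CUBIC))
E
```

```text
(no output)
```

View pics/crop1.png

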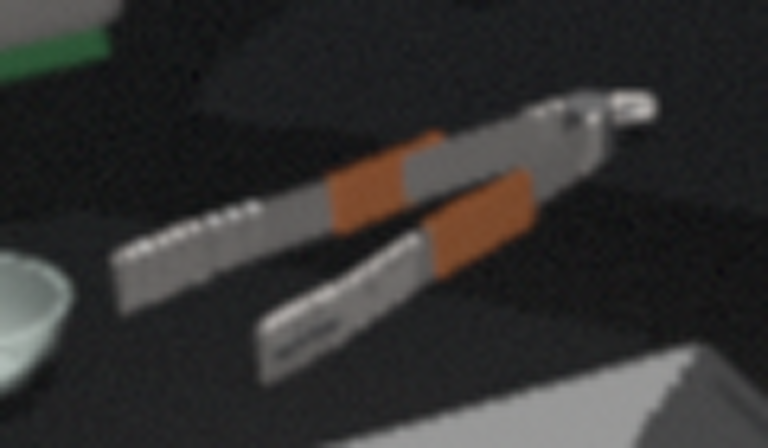

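Crop: jaws' near ends at scene px (208,197) and (231,210), grips around (251,184) and (265,196), hinge about (281,171). Now finer poses.

```bash
cat >> h.py <<'E'
def plan(tgt,yaw,s):
    from scipy.spatial.transform import Rotation as R
    Rt=R.from_euler('xyz',s['eef_rot'],degrees=True);d=Rt.inv().apply(np.array(tgt)-s['tcp_pos'])
    y0=s['eef_rot'][2];w=(R.from_euler('xyz',s['eef_rot'],degrees=True).inv()*R.from_euler('xyz',[180,0,yaw],degrees=True)).as_rotvec(degrees=True)
    return np.round(d,4),np.round(w,2)
E
python3 - <<'E'
from h import *
from plant import r, imaging, monitor
for n in['scene','side']:
    c=dict(np.load(f'pics/{n}0.npz'));W=cloud(c);H=hsv(c);h,s,v=[H[...,i] for i in range(3)]
    b=(430,270,500,370) if n=='scene' else (325,290,385,372)
    m=np.zeros(h.shape,bool);m[b[1]:b[3],b[0]:b[2]]=1
    t=m&(h>20)&(h<35)&(s>100)&(W[...,2]>.118)
    P=W[t][:,:2].astype(np.float32);print(n,'therm',cv2.minAreaRect(P*1000),W[t][:,2].max())
    m2=m&((h<8)|(h>172))&(s>150)&(abs(W[...,2]-.004)<.005);p=W[m2][:,:2].astype(np.float32);print('pad circ',cv2.minEnclosingCircle(cv2.convexHull(p*1000)))
    b=(200,160,300,215) if n=='scene' else (306,184,398,212)
    m=np.zeros(h.shape,bool);m[b[1]:b[3],b[0]:b[2]]=1
    m&=(W[...,2]>.010)&(W[...,2]<.03)&(W[...,1]<-.22)
    o=m&(h<18)&(s>110)
    k,lab=cv2.connectedComponents(o.astype(np.uint8))
    for i in range(1,k):
        P=W[lab==i]
        if len(P)>15:
            f=P[P[:,2]>.02]; q=cv2.fitLine(f[:,:2].astype(np.float32),cv2.DIST_HUBER,0,.01,.01).ravel()
            e=(f[:,:2]-q[2:])@q[:2];print('grip',len(f),q, 'mid',q[2:]+q[:2]*(e.min()+e.max())/2,np.ptp(e),np.degrees(np.arctan2(q[1],q[0])))
    P=W[m]; cv2_r=cv2.minAreaRect(P[:,:2].astype(np.float32)*1000);print('tongs rect',cv2_r,'zmax',np.percentile(P[:,2],98))
    i=P[:,0].argmin();print('loop end',P[np.argsort(P[:,0])[:6]].mean(0))
E
```

```text
scene therm ((450.5588684082031, 319.17889404296875), (35.24846649169922, 30.202682495117188), 10.80062484741211) 0.1258801105711546
pad circ ((447.25933837890625, 324.6348876953125), 53.45301055908203)
grip 38 [ 0.9707057   0.24027161  0.49543312 -0.3571164 ] mid [ 0.4956007  -0.35707492] 0.055593410655041746 13.902573
grip 47 [ 0.9347255   0.35537058  0.48125753 -0.3050679 ] mid [ 0.48050404 -0.30535436] 0.05849511565122846 20.816154
tongs rect ((547.505615234375, -383.98736572265625), (255.0091552734375, 277.30145263671875), 42.8291015625) zmax 0.024499081995459106
loop end [ 0.36779809 -0.36745349  0.01263735]
side therm ((449.59930419921875, 323.0024719238281), (34.343143463134766, 31.294952392578125), 13.687508583068848) 0.12586054325175988
pad circ ((447.5828552246094, 306.52984619140625), 72.91637420654297)
grip 33 [ 0.97042465  0.24140424  0.49579132 -0.35348052] mid [ 0.49327538 -0.35410639] 0.054115406518920384 13.969434
grip 33 [ 0.9161799   0.40076724  0.483473   -0.30327815] mid [ 0.47680363 -0.30619555] 0.062481089091184515 23.62615
tongs rect ((485.505615234375, -320.32391357421875), (253.70614624023438, 92.88375854492188), 12.266925811767578) zmax 0.024639611389118767
loop end [ 0.36781045 -0.36397415  0.01310065]
```

```bash
python3 - <<'E'
from h import *
from plant import r, imaging, monitor
s=monitor.get_state()
for t in[(.43,-.35,.28),(.52,-.1,.28)]: print(plan(t,-168,s))
s=dict(s,eef_rot=[180,0,-168],tcp_pos=np.array([.52,-.1,.28]))
print(plan((.45,.321,.22),-168,s))
E
```

```text
(array([-0.2535,  0.1816, -0.0539]), array([ 0.07, -0.02, 11.65]))
(array([-0.4362,  0.3745, -0.0537]), array([ 0.07, -0.02, 11.65]))
(array([-0.0191,  0.4264,  0.06  ]), array([0., 0., 0.]))
```

Units first: shifts go in shares of 0.5 m and turns go in shares of 60 degrees. So -0.353 m / 0.5 = -0.706, -0.325 m / 0.5 = -0.65, 11.7 degrees / 60 = 0.195.

```bash
python3 drive.py '{"plan": [[-0.06, 0.044, -0.02, 0, 0, 0], [-0.12, 0.09, -0.06, 0, 0, 0.05], [-0.18, 0.134, -0.08, 0, 0, 0.1], [-0.24, 0.18, -0.1, 0, 0, 0.15], [-0.3, 0.22, -0.108, 0, 0, 0.195], [-0.36, 0.26, -0.108, 0, 0, 0.195], [-0.42, 0.31, -0.108, 0, 0, 0.195], [-0.48, 0.356, -0.108, 0, 0, 0.195], [-0.54, 0.41, -0.108, 0, 0, 0.195], [-0.594, 0.466, -0.108, 0, 0, 0.195], [-0.65, 0.52, -0.108, 0, 0, 0.195], [-0.706, 0.576, -0.108, 0, 0, 0.195]]}' 0.088
python3 - <<'E'
from h import *
from plant import r, imaging, monitor
s=monitor.get_state()
for t in[(.53,-.05,.28),(.45,.321,.2),(.40,.31,.26)]: print(plan(t,-168,s))
E
```

```text
time_s: 1.15
tcp_pos: [0.4788, -0.211, 0.2806]
eef_rot: [180.0, 0.0, -168.1]
contact_force: [1.0, 0.2, 0.4]
gripper_width: 0.088
gripper_force: 0.0
(array([-0.0834,  0.1469,  0.0006]), array([ 0.  ,  0.01, -0.05]))
(array([-0.082 ,  0.5264,  0.0806]), array([ 0.  ,  0.01, -0.05]))
(array([-0.0308,  0.526 ,  0.0206]), array([ 0.  ,  0.01, -0.05]))
```

Scaled: 0.4 m / 0.5 = 0.8, 0.38 m / 0.5 = 0.76.

```bash
python3 drive.py '{"plan": [[-0.04, 0.07, 0, 0, 0, 0], [-0.08, 0.14, 0, 0, 0, 0], [-0.12, 0.216, 0, 0, 0, 0], [-0.16, 0.29, 0, 0, 0, 0], [-0.16, 0.37, 0, 0, 0, 0], [-0.16, 0.45, 0, 0, 0, 0], [-0.16, 0.53, 0, 0, 0, 0], [-0.16, 0.61, 0, 0, 0, 0], [-0.16, 0.69, 0, 0, 0, 0], [-0.16, 0.76, 0, 0, 0, 0], [-0.16, 0.8, 0, 0, 0, 0], [-0.16, 0.8, 0, 0, 0, 0]]}' && python3 - <<'E'
from h import *
from plant import r, imaging, monitor
s=monitor.get_state();print(plan((.45,.321,.2),-168,s))
c=imaging.capture('wrist');cv2.imwrite('pics/w1.png',c['frame'][:,:,::-1]);np.savez('pics/w1.npz',**c)
W=cloud(c);H=hsv(c);h,sa,v=[H[...,i] for i in range(3)]
t=(h>20)&(h<35)&(sa>100)&(W[...,2]>.118)&(W[...,2]<.13)&(W[...,1]>.25);P=W[t]
if len(P):print('th',len(P),cv2.minAreaRect(P[:,:2].astype(np.float32)*1000))
t=(h<25)&(sa>80)&(W[...,2]>.046)&(W[...,2]<.056);P=W[t]
if len(P):print('sc',len(P),cv2.minEnclosingCircle(P[:,:2].astype(np.float32)*1000),P.mean(0))
E
```

```text
time_s: 2.15
tcp_pos: [0.4732, 0.1984, 0.2802]
eef_rot: [180.0, -0.0, -167.9]
contact_force: [0.1, -0.1, 0.2]
gripper_width: 0.0876
gripper_force: 0.0
(array([-0.0032,  0.1247,  0.0803]), array([ 0.02, -0.01,  0.15]))
th 1427 ((449.3560485839844, 319.3529357910156), (34.47910690307617, 29.447832107543945), 8.782207489013672)
sc 660 ((553.7447509765625, 237.61495971679688), 151.6496124267578) [0.5677791  0.14926196 0.05104588]
```

View pics/w1.png

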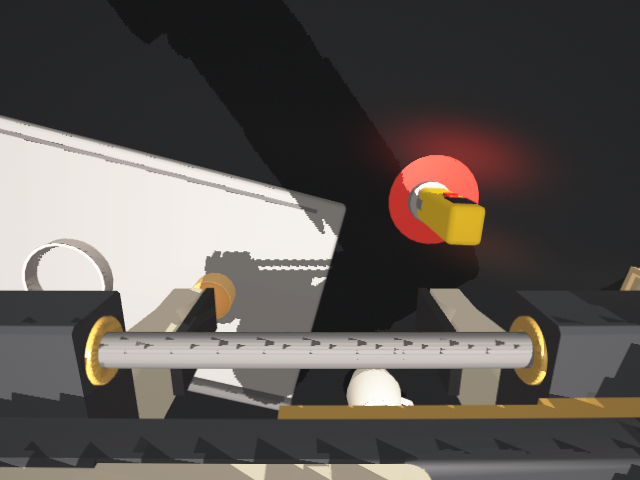

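Wrist view: thermometer top at (463,222), on pad centred (434,200); scone partly hidden at (215,296). Fits agree: (0.4495, 0.320), yaw ≈ 10.5°.

Scaled: 0.202 m / 0.5 = 0.404, 0.2 m / 0.5 = 0.4, 1.7 degrees / 60 = 0.0283.

```bash
python3 drive.py '{"plan": [[0, 0.08, 0.04, 0, 0, 0.0167], [-0.002, 0.15, 0.08, 0, 0, 0.0283], [-0.004, 0.21, 0.12, 0, 0, 0.0283], [-0.005, 0.248, 0.16, 0, 0, 0.0283], [-0.005, 0.248, 0.21, 0, 0, 0.0283], [-0.005, 0.248, 0.26, 0, 0, 0.0283], [-0.005, 0.248, 0.31, 0, 0, 0.0283], [-0.005, 0.248, 0.35, 0, 0, 0.0283], [-0.005, 0.248, 0.38, 0, 0, 0.0283], [-0.005, 0.248, 0.4, 0, 0, 0.0283], [-0.005, 0.248, 0.404, 0, 0, 0.0283], [-0.005, 0.248, 0.404, 0, 0, 0.0283]]}' && python3 - <<'E'
from h import *
from plant import r, imaging, monitor
s=monitor.get_state();print(plan((.4495,.320,.078),-169.5,s))
E
```

```text
time_s: 3.2
tcp_pos: [0.451, 0.3162, 0.0783]
eef_rot: [-180.0, -0.0, -169.8]
contact_force: [-0.2, 0.7, 0.1]
gripper_width: 0.0873
gripper_force: 0.0
(array([0.0008, 0.004 , 0.0003]), array([-0.05, -0.04, -0.28]))
```

Scaled: 0.004 m / 0.5 = 0.008, 0.0008 m / 0.5 = 0.0016.

```bash
python3 drive.py '{"plan": [[0.0016, 0.008, 0, 0, 0, 0], [0.0016, 0.008, 0, 0, 0, 0], [0.0016, 0.008, 0, 0, 0, 0]]}' && python3 drive.py '{"plan": [[0, 0, 0, 0, 0, 0], [0, 0, 0, 0, 0, 0], [0, 0, 0, 0, 0, 0], [0, 0, 0, 0, 0, 0], [0, 0, 0, 0, 0, 0], [0, 0, 0, 0, 0, 0], [0, 0, 0, 0, 0, 0], [0, 0, 0, 0, 0, 0], [0, 0, 0, 0, 0, 0], [0, 0, 0, 0, 0, 0]]}' 0.015 25
```

```text
time_s: 3.45
tcp_pos: [0.4497, 0.3214, 0.0796]
eef_rot: [179.9, 0.1, -169.7]
contact_force: [0.3, -0.3, -0.7]
gripper_width: 0.0877
gripper_force: 0.0
time_s: 4.28
tcp_pos: [0.4492, 0.3206, 0.0785]
eef_rot: [-180.0, -0.0, -169.8]
contact_force: [0.6, -1.0, -1.9]
gripper_width: 0.0298
gripper_force: 25.0
```

Scaled: -0.12 m / 0.5 = -0.24, -0.08 m / 0.5 = -0.16.

```bash
python3 drive.py '{"plan": [[0, 0, -0.02, 0, 0, 0], [0, 0, -0.06, 0, 0, 0], [0, 0, -0.11, 0, 0, 0], [0, 0, -0.16, 0, 0, 0], [0, 0, -0.2, 0, 0, 0], [0, 0, -0.23, 0, 0, 0], [0, 0, -0.24, 0, 0, 0], [0, 0, -0.24, 0, 0, 0]]}' && python3 - <<'E'
from h import *
from plant import r, imaging, monitor
s=monitor.get_state();print(plan((.600,.1135,.1985),-169.8,s),s['gripper_width'],s['contact_force'])
E
```

```text
time_s: 4.95
tcp_pos: [0.4497, 0.3211, 0.2003]
eef_rot: [179.9, 0.1, -169.7]
contact_force: [0.0, 0.3, -1.3]
gripper_width: 0.0297
gripper_force: 25.0
(array([-0.111 , -0.2311,  0.0015]), array([0.11, 0.12, 0.05])) 0.02972053658149347 [ 0.03046759  0.32087572 -1.34201996]
```

Scaled: -0.231 m / 0.5 = -0.462, -0.228 m / 0.5 = -0.456.

```bash
python3 drive.py '{"plan": [[-0.008, -0.018, 0, 0, 0, 0], [-0.026, -0.056, 0, 0, 0, 0], [-0.052, -0.108, 0, 0, 0, 0], [-0.08, -0.168, 0, 0, 0, 0], [-0.11, -0.23, 0, 0, 0, 0], [-0.14, -0.292, 0, 0, 0, 0], [-0.168, -0.352, 0, 0, 0, 0], [-0.192, -0.4, 0, 0, 0, 0], [-0.21, -0.436, 0, 0, 0, 0], [-0.218, -0.456, 0, 0, 0, 0], [-0.222, -0.462, 0, 0, 0, 0], [-0.222, -0.462, 0, 0, 0, 0]]}' && python3 - <<'E'
from h import *
from plant import r, imaging, monitor
s=monitor.get_state();print(plan((.600,.1135,.1585),-169.8,s))
c=imaging.capture('side');d=imaging.capture('scene')
a=cv2.resize(c['frame'][130:310,215:415],None,fx=2,fy=2,interpolation=3);b=cv2.resize(d['frame'][160:340,215:415],None,fx=2,fy=2,interpolation=3)
cv2.imwrite('pics/hov.png',np.hstack([a,b])[:,:,::-1])
for c in(c,d):
    W=cloud(c);H=hsv(c);h,sa,v=[H[...,i] for i in range(3)]
    for nm,t in(('sc',(h<25)&(sa>80)&(W[...,2]>.0475)&(W[...,2]<.058)&(abs(W[...,0]-.6)<.05)&(abs(W[...,1]-.113)<.05)),('th',(h>20)&(h<35)&(sa>100)&(W[...,2]>.10)&(abs(W[...,0]-.6)<.05)&(abs(W[...,1]-.113)<.05))):
        P=W[t]
        if len(P):print(nm,len(P),cv2.minEnclosingCircle(P[:,:2].astype(np.float32)*1000),P.mean(0),P[:,2].min())
E
```

```text
time_s: 5.95
tcp_pos: [0.5994, 0.1122, 0.1973]
eef_rot: [-180.0, -0.1, -169.8]
contact_force: [0.1, 0.5, -1.1]
gripper_width: 0.03
gripper_force: 25.0
(array([-0.0009,  0.0011,  0.0388]), array([-0.02, -0.11, -0.03]))
sc 160 ((597.7304077148438, 112.51412963867188), 22.1484317779541) [0.59766313 0.11504822 0.05166355] 0.04754149552608422
th 338 ((593.6790771484375, 124.43588256835938), 25.034343719482422) [0.59661454 0.12816012 0.17607295] 0.1366090063301315
sc 302 ((600.7420654296875, 109.64292907714844), 22.01486587524414) [0.60209193 0.11211968 0.05168507] 0.04767380079541106
th 1112 ((607.3837890625, 128.10867309570312), 39.821048736572266) [0.61052591 0.12139187 0.1930545 ] 0.13862681133019322
```

View pics/hov.png

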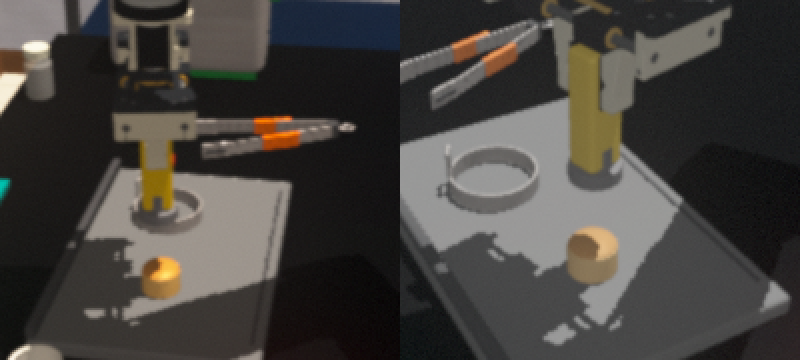

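Upright thermometer (left: nose (157,210), scone (161,278); right: nose (595,172), scone (593,253)) sits above the scone. Descend and hold.

Scaled: 0.039 m / 0.5 = 0.078, 0.036 m / 0.5 = 0.072.

```bash
Z='x'; python3 drive.py '{"plan": [[0, 0, 0.01, 0, 0, 0], [0, 0, 0.026, 0, 0, 0], [0, 0, 0.044, 0, 0, 0], [0, 0, 0.06, 0, 0, 0], [0, 0, 0.072, 0, 0, 0], [0, 0, 0.078, 0, 0, 0], [0, 0, 0.078, 0, 0, 0], [0, 0, 0.078, 0, 0, 0], [0, 0, 0.078, 0, 0, 0], [0, 0, 0.078, 0, 0, 0], [0, 0, 0.078, 0, 0, 0], [0, 0, 0.078, 0, 0, 0]]}' 
python3 drive.py '{"plan": [[0, 0, 0, 0, 0, 0], [0, 0, 0, 0, 0, 0], [0, 0, 0, 0, 0, 0], [0, 0, 0, 0, 0, 0], [0, 0, 0, 0, 0, 0], [0, 0, 0, 0, 0, 0], [0, 0, 0, 0, 0, 0], [0, 0, 0, 0, 0, 0], [0, 0, 0, 0, 0, 0], [0, 0, 0, 0, 0, 0], [0, 0, 0, 0, 0, 0], [0, 0, 0, 0, 0, 0]]}' 
python3 drive.py '{"plan": [[0, 0, 0, 0, 0, 0], [0, 0, 0, 0, 0, 0], [0, 0, 0, 0, 0, 0], [0, 0, 0, 0, 0, 0], [0, 0, 0, 0, 0, 0], [0, 0, 0, 0, 0, 0], [0, 0, 0, 0, 0, 0], [0, 0, 0, 0, 0, 0], [0, 0, 0, 0, 0, 0], [0, 0, 0, 0, 0, 0], [0, 0, 0, 0, 0, 0], [0, 0, 0, 0, 0, 0]]}' 
python3 drive.py '{"plan": [[0, 0, 0, 0, 0, 0], [0, 0, 0, 0, 0, 0], [0, 0, 0, 0, 0, 0], [0, 0, 0, 0, 0, 0], [0, 0, 0, 0, 0, 0], [0, 0, 0, 0, 0, 0], [0, 0, 0, 0, 0, 0], [0, 0, 0, 0, 0, 0]]}' 
python3 drive.py '{"plan": [[0, 0, -0.01, 0, 0, 0], [0, 0, -0.026, 0, 0, 0], [0, 0, -0.044, 0, 0, 0], [0, 0, -0.06, 0, 0, 0], [0, 0, -0.072, 0, 0, 0], [0, 0, -0.078, 0, 0, 0], [0, 0, -0.078, 0, 0, 0]]}' 
python3 - <<'E'
from h import *
from plant import r, imaging, monitor
s=monitor.get_state();print(plan((.4492,.3206,.1985),-169.8,s))
E
```

```text
time_s: 7.05
tcp_pos: [0.5997, 0.1131, 0.1599]
eef_rot: [180.0, 0.0, -169.7]
contact_force: [0.6, 0.1, -1.1]
gripper_width: 0.0298
gripper_force: 25.0
time_s: 8.05
tcp_pos: [0.5996, 0.1131, 0.1596]
eef_rot: [-180.0, 0.0, -169.7]
contact_force: [-0.2, 0.4, -1.6]
gripper_width: 0.0296
gripper_force: 25.0
time_s: 9.05
tcp_pos: [0.5996, 0.1131, 0.1595]
eef_rot: [180.0, -0.0, -169.8]
contact_force: [-0.5, 0.1, -2.0]
gripper_width: 0.03
gripper_force: 25.0
time_s: 9.72
tcp_pos: [0.5996, 0.1131, 0.1596]
eef_rot: [180.0, 0.0, -169.7]
contact_force: [0.1, 0.3, -2.0]
gripper_width: 0.0298
gripper_force: 25.0
time_s: 10.3
tcp_pos: [0.6001, 0.1133, 0.1999]
eef_rot: [180.0, 0.1, -169.7]
contact_force: [0.2, -0.8, -1.7]
gripper_width: 0.03
gripper_force: 25.0
(array([0.1116, 0.2309, 0.0013]), array([0.03, 0.11, 0.05]))
```

Scaled: 0.233 m / 0.5 = 0.466, 0.23 m / 0.5 = 0.46.

```bash
python3 drive.py '{"plan": [[0.008, 0.018, 0, 0, 0, 0], [0.026, 0.056, 0, 0, 0, 0], [0.052, 0.108, 0, 0, 0, 0], [0.08, 0.168, 0, 0, 0, 0], [0.11, 0.23, 0, 0, 0, 0], [0.14, 0.292, 0, 0, 0, 0], [0.168, 0.352, 0, 0, 0, 0], [0.192, 0.4, 0, 0, 0, 0], [0.21, 0.44, 0, 0, 0, 0], [0.22, 0.46, 0, 0, 0, 0], [0.2232, 0.466, 0, 0, 0, 0], [0.2232, 0.466, 0, 0, 0, 0]]}'
python3 drive.py '{"plan": [[0, 0, 0.02, 0, 0, 0], [0, 0, 0.06, 0, 0, 0], [0, 0, 0.11, 0, 0, 0], [0, 0, 0.16, 0, 0, 0], [0, 0, 0.196, 0, 0, 0], [0, 0, 0.216, 0, 0, 0], [0, 0, 0.224, 0, 0, 0], [0, 0, 0.228, 0, 0, 0], [0, 0, 0.23, 0, 0, 0], [0, 0, 0.23, 0, 0, 0]]}'
python3 - <<'E'
from h import *
from plant import r, imaging, monitor
s=monitor.get_state();print(plan((.4492,.322,.0785),-169.8,s))
E
```

```text
time_s: 11.3
tcp_pos: [0.4476, 0.323, 0.1983]
eef_rot: [-180.0, -0.0, -169.7]
contact_force: [0.3, 0.3, -1.9]
gripper_width: 0.03
gripper_force: 25.0
time_s: 12.13
tcp_pos: [0.4489, 0.3229, 0.0844]
eef_rot: [179.9, 0.1, -169.8]
contact_force: [0.1, 0.2, -2.0]
gripper_width: 0.0298
gripper_force: 25.0
(array([-0.0001, -0.0009,  0.0058]), array([0.05, 0.07, 0.04]))
```

Scaled: 0.0055 m / 0.5 = 0.011, 0.005 m / 0.5 = 0.01.

```bash
python3 drive.py '{"plan": [[0, 0, 0.002, 0, 0, 0], [0, 0, 0.004, 0, 0, 0], [0, 0, 0.006, 0, 0, 0], [0, 0, 0.008, 0, 0, 0], [0, 0, 0.01, 0, 0, 0], [0, 0, 0.011, 0, 0, 0], [0, 0, 0.011, 0, 0, 0], [0, 0, 0.011, 0, 0, 0]]}'
```

```text
time_s: 12.8
tcp_pos: [0.4484, 0.3226, 0.0784]
eef_rot: [180.0, 0.0, -169.7]
contact_force: [-2.5, -0.5, 3.8]
gripper_width: 0.0299
gripper_force: 25.0
```

Scaled: -0.2 m / 0.5 = -0.4, -0.18 m / 0.5 = -0.36.

```bash
python3 drive.py '{"plan": [[0, 0, 0, 0, 0, 0], [0, 0, 0, 0, 0, 0], [0, 0, 0, 0, 0, 0], [0, 0, 0, 0, 0, 0], [0, 0, 0, 0, 0, 0], [0, 0, 0, 0, 0, 0], [0, 0, 0, 0, 0, 0], [0, 0, 0, 0, 0, 0]]}' 0.088
python3 drive.py '{"plan": [[0, 0, -0.02, 0, 0, 0], [0, 0, -0.06, 0, 0, 0], [0, 0, -0.12, 0, 0, 0], [0, 0, -0.18, 0, 0, 0], [0, 0, -0.24, 0, 0, 0], [0, 0, -0.3, 0, 0, 0], [0, 0, -0.36, 0, 0, 0], [0, 0, -0.4, 0, 0, 0], [0, 0, -0.4, 0, 0, 0]]}'
python3 - <<'E'
from h import *
from plant import r, imaging, monitor
s=monitor.get_state()
for t in[(.53,.1,.28),(.53,-.1,.28),(.42,-.27,.28)]:print(plan(t,-163,s))
d=imaging.capture('side');W=cloud(d);H=hsv(d);h,sa,v=[H[...,i] for i in range(3)]
P=W[(h>20)&(h<35)&(sa>100)&(W[...,2]>.05)&(abs(W[...,0]-.45)<.06)&(abs(W[...,1]-.32)<.06)];T=P[P[:,2]>.118]
print(P[:,2].max(),cv2.minAreaRect(T[:,:2].astype(np.float32)*1000))
E
```

```text
time_s: 13.47
tcp_pos: [0.4484, 0.3225, 0.078]
eef_rot: [-180.0, 0.0, -169.7]
contact_force: [0.1, 0.3, -0.1]
gripper_width: 0.0777
gripper_force: 0.0
time_s: 14.22
tcp_pos: [0.45, 0.3237, 0.2842]
eef_rot: [179.7, 0.4, -169.7]
contact_force: [0.7, -0.5, 0.8]
gripper_width: 0.0876
gripper_force: 0.0
(array([-0.0388, -0.2344,  0.0034]), array([ 0.25,  0.43, -6.72]))
(array([-0.0031, -0.4312,  0.0022]), array([ 0.25,  0.43, -6.72]))
(array([ 1.355e-01, -5.788e-01,  4.000e-04]), array([ 0.25,  0.43, -6.72]))
0.12607928675170732 ((447.8524475097656, 325.3896484375), (33.19123840332031, 29.900081634521484), 5.9515485763549805)
```

Scaled: -0.465 m / 0.5 = -0.93, -0.431 m / 0.5 = -0.862, -6.7 degrees / 60 = -0.1117.

```bash
python3 drive.py '{"plan": [[-0.012, -0.078, 0, 0, 0, -0.0333], [-0.026, -0.156, 0, 0, 0, -0.0667], [-0.04, -0.234, 0, 0, 0, -0.1117], [-0.052, -0.312, 0, 0, 0, -0.1117], [-0.064, -0.39, 0, 0, 0, -0.1117], [-0.076, -0.468, 0, 0, 0, -0.1117], [-0.06, -0.548, 0, 0, 0, -0.1117], [-0.046, -0.628, 0, 0, 0, -0.1117], [-0.03, -0.708, 0, 0, 0, -0.1117], [-0.016, -0.788, 0, 0, 0, -0.1117], [-0.006, -0.862, 0, 0, 0, -0.1117], [0.04, -0.93, 0, 0, 0, -0.1117]]}'
python3 drive.py '{"plan": [[0, -0.08, 0, 0, 0, 0], [0, -0.14, 0, 0, 0, 0], [0, -0.18, 0, 0, 0, 0], [0, -0.2, 0, 0, 0, 0], [0, -0.2, 0, 0, 0, 0], [0, -0.2, 0, 0, 0, 0]]}'
python3 - <<'E'
from h import *
from plant import r, imaging, monitor
s=monitor.get_state();print(s['tcp_pos'],s['eef_rot'])
c=imaging.capture('wrist');cv2.imwrite('pics/w2.png',c['frame'][:,:,::-1]);np.savez('pics/w2.npz',**c)
E
```

```text
time_s: 15.27
tcp_pos: [0.512, -0.1406, 0.277]
eef_rot: [180.0, -0.1, -163.0]
contact_force: [0.4, -0.7, 0.6]
gripper_width: 0.0874
gripper_force: 0.0
time_s: 15.77
tcp_pos: [0.54, -0.2342, 0.2773]
eef_rot: [179.9, -0.1, -163.1]
contact_force: [-0.7, 0.2, -0.1]
gripper_width: 0.0874
gripper_force: 0.0
[ 0.54003739 -0.23419512  0.27725233] [ 1.79945557e+02 -7.92791687e-02 -1.63108875e+02]
```

View pics/w2.png

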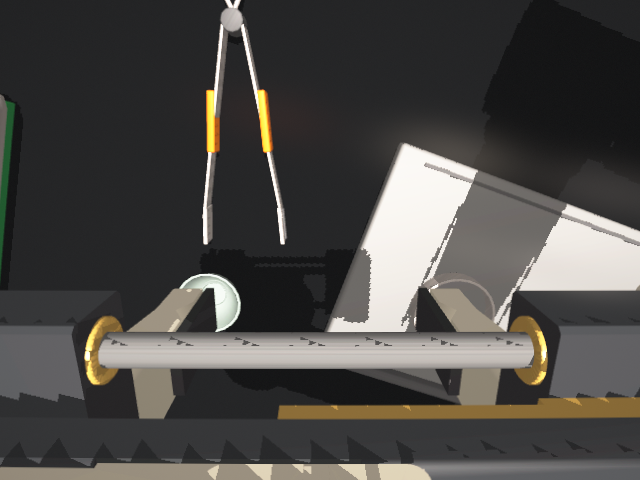

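Wrist view: tongs hinge (232,20), grips centred (212,121) and (265,121), jaw tips (207,243) and (284,243); bowl (212,300) just past the jaws.

```bash
python3 - <<'E'
from h import *
from plant import r, imaging, monitor
c=dict(np.load('pics/w2.npz'));T=c['cam_to_world']
def pl(p,z=.024):
    n=cv2.undistortPoints(np.array([[p]],float),K(c),c['D']).ravel();d=T[:3,:3]@np.r_[n,1];return (T[:3,3]+d*(z-T[2,3])/d[2])[:2]
hg=pl((232,20));g=(pl((212,121))+pl((265,121)))/2;j=(pl((207,243))+pl((284,243)))/2
ang=lambda v:np.degrees(np.arctan2(v[1],v[0]))
print(hg,g,j,ang(g-hg),ang(j-hg),ang(j-g),np.linalg.norm(g-hg),np.linalg.norm(j-g))
u=(j-hg)/np.linalg.norm(j-hg);print('origin from hinge',hg+.095*u,'from jaw',j-.128*u)
W=cloud(c);H=hsv(c);h,s,v=[H[...,i] for i in range(3)]
o=(h<22)&(s>130)&(W[...,2]>.012)&(W[...,2]<.03);o[:,:180]=0;o[:, 300:]=0;o[170:]=0
P=W[o];rc=cv2.minAreaRect(P[:,:2].astype(np.float32)*1000);print(len(P),rc,np.percentile(P[:,2],[50,98]))
cc=dict(np.load('pics/scene0.npz'))
print('tri scene/wrist hinge',tri([(c,(232,20)),(cc,(281.5,172))]),'tip',tri([(c,(284,243)),(cc,(230.5,206))]))
s=monitor.get_state();print(plan((*((g)),.1),-163,s))
E
```

```text
[ 0.39764866 -0.35838402] [ 0.48389643 -0.33089014] [ 0.60469178 -0.29355652] 17.68112894162052 17.385918788694067 17.174553627878733 0.09052398091944018 0.12643304374994566
origin from hinge [ 0.48830847 -0.32999742] from jaw [ 0.48253961 -0.33180372]
302 ((485.0380859375, -332.65606689453125), (59.952938079833984, 64.27613830566406), 17.35732650756836) [0.02187515 0.02500263]
tri scene/wrist hinge [ 0.39803544 -0.36015998  0.01924078] tip [ 0.59417129 -0.25426123  0.02305634]
(array([ 0.082 , -0.0768,  0.1776]), array([ 0.04, -0.04, -0.06]))
```

Scaled: 0.21 m / 0.5 = 0.42, 0.207 m / 0.5 = 0.414, -0.4 degrees / 60 = -0.0067.

```bash
python3 drive.py '{"plan": [[0.04, -0.04, 0.04, 0, 0, 0], [0.08, -0.076, 0.09, 0, 0, -0.0067], [0.12, -0.112, 0.15, 0, 0, -0.0067], [0.146, -0.14, 0.21, 0, 0, -0.0067], [0.16, -0.154, 0.27, 0, 0, -0.0067], [0.162, -0.154, 0.33, 0, 0, -0.0067], [0.162, -0.154, 0.38, 0, 0, -0.0067], [0.162, -0.154, 0.414, 0, 0, -0.0067], [0.162, -0.154, 0.42, 0, 0, -0.0067], [0.162, -0.154, 0.42, 0, 0, -0.0067], [0.162, -0.154, 0.42, 0, 0, -0.0067]]}' 0.088
python3 - <<'E'
from h import *
from plant import r, imaging, monitor
s=monitor.get_state();print(s['tcp_pos'],plan((.485,-.331,.004),-162.6,s))
E
```

```text
time_s: 16.73
tcp_pos: [0.4865, -0.3311, 0.0693]
eef_rot: [-179.9, 0.1, -162.6]
contact_force: [0.8, 0.1, 0.9]
gripper_width: 0.0874
gripper_force: 0.0
[ 0.48648918 -0.33111436  0.06930882] (array([0.0014, 0.0006, 0.0653]), array([-0.06,  0.05,  0.04]))
```

Scaled: 0.062 m / 0.5 = 0.124, 0.06 m / 0.5 = 0.12.

```bash
python3 drive.py '{"plan": [[0.002, 0, 0.024, 0, 0, 0], [0.002, 0, 0.056, 0, 0, 0], [0.002, 0, 0.084, 0, 0, 0], [0.002, 0, 0.106, 0, 0, 0], [0.002, 0, 0.12, 0, 0, 0], [0.002, 0, 0.124, 0, 0, 0], [0.002, 0, 0.124, 0, 0, 0], [0.002, 0, 0.124, 0, 0, 0], [0.002, 0, 0.124, 0, 0, 0]]}'
```

```text
time_s: 17.48
tcp_pos: [0.4852, -0.3321, 0.0069]
eef_rot: [-179.9, 0.1, -162.6]
contact_force: [0.3, -0.2, 0.6]
gripper_width: 0.0876
gripper_force: 0.0
```

Scaled: 0.003 m / 0.5 = 0.006, 0.0015 m / 0.5 = 0.003.

```bash
python3 drive.py '{"plan": [[0, -0.001, 0.003, 0, 0, 0], [0, -0.001, 0.006, 0, 0, 0], [0, -0.001, 0.006, 0, 0, 0]]}'
python3 drive.py '{"plan": [[0, 0, 0, 0, 0, 0], [0, 0, 0, 0, 0, 0], [0, 0, 0, 0, 0, 0], [0, 0, 0, 0, 0, 0], [0, 0, 0, 0, 0, 0], [0, 0, 0, 0, 0, 0], [0, 0, 0, 0, 0, 0], [0, 0, 0, 0, 0, 0], [0, 0, 0, 0, 0, 0], [0, 0, 0, 0, 0, 0]]}' 0.054 22
```

```text
time_s: 17.73
tcp_pos: [0.4847, -0.3323, 0.003]
eef_rot: [-180.0, 0.0, -162.7]
contact_force: [-0.3, 0.2, 0.4]
gripper_width: 0.0875
gripper_force: 0.0
time_s: 18.57
tcp_pos: [0.4848, -0.3323, 0.0031]
eef_rot: [-180.0, 0.0, -162.6]
contact_force: [0.7, 0.3, 0.7]
gripper_width: 0.054
gripper_force: 6.2
```

Scaled: -0.125 m / 0.5 = -0.25, -0.12 m / 0.5 = -0.24.

```bash
python3 drive.py '{"plan": [[0, 0, -0.006, 0, 0, 0], [0, 0, -0.02, 0, 0, 0], [0, 0, -0.04, 0, 0, 0], [0, 0, -0.07, 0, 0, 0], [0, 0, -0.11, 0, 0, 0], [0, 0, -0.15, 0, 0, 0], [0, 0, -0.19, 0, 0, 0], [0, 0, -0.22, 0, 0, 0], [0, 0, -0.24, 0, 0, 0], [0, 0, -0.25, 0, 0, 0], [0, 0, -0.25, 0, 0, 0], [0, 0, -0.25, 0, 0, 0]]}'
python3 - <<'E'
from h import *
from plant import r, imaging, monitor
s=monitor.get_state();print(s['contact_force'],s['moment'])
for t in[(.52,-.13,.128),(.497,.079,.128)]:print(plan(t,-162.6,s))
d=imaging.capture('scene');np.savez('pics/sc3.npz',**d)
W=cloud(d);m=(abs(W[...,0]-.55)<.09)&(W[...,1]<-.22)&(W[...,1]>-.42)&(W[...,2]>.1)&(W[...,2]<.18)
k=W[m];vv,uu=np.where(m);print(len(k),uu.min(),uu.max(),vv.min(),vv.max())
# heights along tongs axis
u=np.array([np.cos(np.radians(17.4)),np.sin(np.radians(17.4))]);e=(k[:,:2]-[.4848,-.3323])@u
for a in np.arange(.04,.14,.015):
    q=k[(e>a)&(e<a+.015)]
    if len(q):print(round(a,3),len(q),np.round(np.percentile(q[:,2],[3,50,97]),4))
E
```

```text
time_s: 19.57
tcp_pos: [0.4844, -0.3321, 0.1277]
eef_rot: [180.0, -0.0, -162.7]
contact_force: [0.9, 0.1, -1.6]
gripper_width: 0.0541
gripper_force: 5.9
[ 0.86647005  0.11123005 -1.57103611] [ 0.12984108  0.03358134 -0.00817411]
(array([-0.0942,  0.1823, -0.0002]), array([ 0.03, -0.01, -0.06]))
(array([-1.346e-01,  3.887e-01, -1.000e-04]), array([ 0.03, -0.01, -0.06]))
1274 204 270 120 165
0.04 89 [0.1256 0.1367 0.1469]
0.055 87 [0.1267 0.1374 0.1471]
0.07 96 [0.1262 0.1373 0.1471]
0.085 91 [0.1258 0.1379 0.1485]
0.1 111 [0.125  0.1373 0.148 ]
0.115 117 [0.1251 0.1371 0.1479]
0.13 2 [0.1294 0.1379 0.1464]
```

Scaled: 0.284 m / 0.5 = 0.568, -0.003 m / 0.5 = -0.006.

```bash
python3 drive.py '{"plan": [[-0.006, 0.012, 0, 0, 0, 0], [-0.02, 0.04, 0, 0, 0, 0], [-0.04, 0.08, 0, 0, 0, 0], [-0.066, 0.13, 0, 0, 0, 0], [-0.094, 0.184, 0, 0, 0, 0], [-0.122, 0.238, 0, 0, 0, 0], [-0.15, 0.292, 0, 0, 0, 0], [-0.176, 0.346, 0, 0, 0, 0], [-0.194, 0.4, 0, 0, 0, 0], [-0.204, 0.456, 0, 0, 0, 0], [-0.216, 0.512, 0, 0, 0, 0], [-0.226, 0.568, 0, 0, 0, 0]]}'
python3 drive.py '{"plan": [[-0.012, 0.05, 0, 0, 0, 0], [-0.024, 0.1, 0, 0, 0, 0], [-0.032, 0.144, 0, 0, 0, 0], [-0.038, 0.18, 0, 0, 0, 0], [-0.042, 0.2, 0, 0, 0, 0], [-0.044, 0.21, 0, 0, 0, 0], [-0.044, 0.21, 0, 0, 0, 0], [-0.044, 0.21, 0, 0, 0, 0]]}'
python3 - <<'E'
from h import *
from plant import r, imaging, monitor
s=monitor.get_state();print(s['tcp_pos'],plan((.4965,.080,.128),-162.6,s))
C={n:imaging.capture(n) for n in('scene','side','wrist')}
u=np.array([np.cos(np.radians(17.4)),np.sin(np.radians(17.4))]);n=np.array([-u[1],u[0]])
for k,c in C.items():
    np.savez(f'pics/{k}4.npz',**c);W=cloud(c);D=W[...,:2]-s['tcp_pos'][:2];e=D@u;f=D@n
    m=(e>.085)&(e<.135)&(abs(f)<.06)&(W[...,2]>.11)&(W[...,2]<.16);L=m&(f>0);Rr=m&(f<0)
    for q in(L,Rr):
        if q.sum():print(k,q.sum(),'f',np.round(np.percentile(f[q],[3,50,97]),4),'e',np.round(np.percentile(e[q],[3,97]),4),'z',np.round(np.percentile(W[...,2][q],[3,97]),4))
    H=hsv(c);h,sa=H[...,0],H[...,1];P=W[(h<25)&(sa>80)&(W[...,2]>.0475)&(W[...,2]<.058)&(abs(W[...,0]-.6)<.05)&(abs(W[...,1]-.113)<.05)]
    if len(P):
        o=np.array(cv2.minEnclosingCircle(P[:,:2].astype(np.float32)*1000)[0])/1000;print('scone',len(P),o,'e,f',(o-s['tcp_pos'][:2])@u,(o-s['tcp_pos'][:2])@n)
a=cv2.resize(C['side']['frame'][150:300,240:400],(400,375),interpolation=3);b=cv2.resize(C['scene']['frame'][180:330,240:400],(400,375),interpolation=3)
cv2.imwrite('pics/over.png',np.hstack([a,b])[:,:,::-1])
E
```

```text
time_s: 20.62
tcp_pos: [0.5071, -0.0259, 0.1272]
eef_rot: [180.0, -0.1, -162.6]
contact_force: [1.0, 0.1, -1.5]
gripper_width: 0.0544
gripper_force: 5.9
time_s: 21.28
tcp_pos: [0.4973, 0.0789, 0.1277]
eef_rot: [-180.0, -0.1, -162.6]
contact_force: [-0.9, -0.9, -0.6]
gripper_width: 0.0542
gripper_force: 5.9
[0.49730661 0.07892316 0.12771054] (array([ 0.0004,  0.0013, -0.0003]), array([-0.01, -0.05, -0.03]))
scene 244 f [0.0299 0.0331 0.0358] e [0.0867 0.1286] z [0.1259 0.149 ]
scene 246 f [-0.0357 -0.0328 -0.0309] e [0.087 0.128] z [0.1255 0.1486]
scone 305 [0.60025635 0.10930565] e,f 0.10732439464258546 -0.0017939787257203168
side 197 f [0.0317 0.035  0.0387] e [0.086  0.1274] z [0.1254 0.1489]
side 174 f [-0.0348 -0.0306 -0.0278] e [0.0869 0.1261] z [0.1255 0.1484]
scone 167 [0.59771027 0.11329509] e,f 0.10608782652736194 0.0027742889281964435
scone 2029 [0.59749213 0.10817628] e,f 0.10434893739541232 -0.0020450485180918284
```

View pics/over.png

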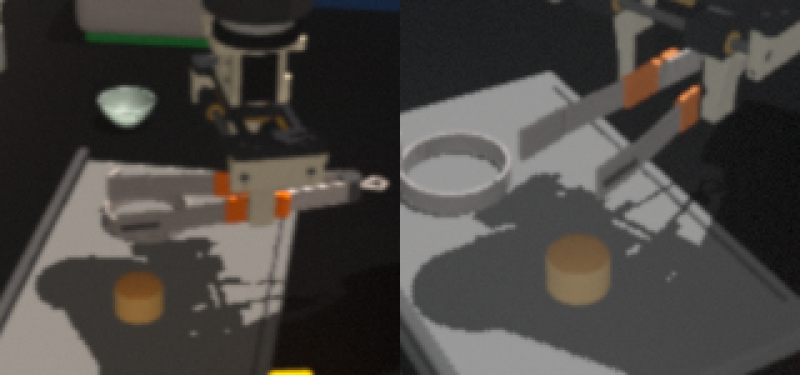

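Jaws (left crop (130,205), right crop (560,160)) are centred on the scone to within 2 mm per both cameras. Lower around it.

Scaled: 0.099 m / 0.5 = 0.198, 0.027 m / 0.5 = 0.054.

```bash
python3 drive.py '{"plan": [[0, 0, 0.01, 0, 0, 0], [0, 0, 0.03, 0, 0, 0], [0, 0, 0.054, 0, 0, 0], [0, 0, 0.08, 0, 0, 0], [0, 0, 0.104, 0, 0, 0], [0, 0, 0.126, 0, 0, 0], [0, 0, 0.148, 0, 0, 0], [0, 0, 0.166, 0, 0, 0], [0, 0, 0.182, 0, 0, 0], [0, 0, 0.194, 0, 0, 0], [0, 0, 0.198, 0, 0, 0], [0, 0, 0.198, 0, 0, 0]]}'
python3 drive.py '{"plan": [[0, 0, 0, 0, 0, 0], [0, 0, 0, 0, 0, 0], [0, 0, 0, 0, 0, 0]]}'
```

```text
time_s: 22.43
tcp_pos: [0.4973, 0.079, 0.0285]
eef_rot: [-180.0, -0.1, -162.7]
contact_force: [0.6, 0.2, -1.3]
gripper_width: 0.0539
gripper_force: 5.9
time_s: 22.68
tcp_pos: [0.4979, 0.0795, 0.0296]
eef_rot: [180.0, 0.1, -162.6]
contact_force: [-0.4, 0.7, -0.3]
gripper_width: 0.0538
gripper_force: 5.9
```

Scaled: 0.001 m / 0.5 = 0.002.

```bash
python3 drive.py '{"plan": [[0, 0, 0.002, 0, 0, 0], [0, 0, 0.002, 0, 0, 0], [0, 0, 0.002, 0, 0, 0], [0, 0, 0.002, 0, 0, 0], [0, 0, 0.002, 0, 0, 0], [0, 0, 0.002, 0, 0, 0], [0, 0, 0.002, 0, 0, 0], [0, 0, 0.002, 0, 0, 0], [0, 0, 0.002, 0, 0, 0], [0, 0, 0.002, 0, 0, 0], [0, 0, 0.002, 0, 0, 0], [0, 0, 0.002, 0, 0, 0]]}' 0.04 23
```

```text
time_s: 23.68
tcp_pos: [0.4976, 0.0793, 0.0281]
eef_rot: [180.0, 0.0, -162.6]
contact_force: [0.1, 1.0, -1.0]
gripper_width: 0.0465
gripper_force: 23.0
```

Opening 46.5 mm at 23 N: the scone is between the jaws. Lift.

Units first: shifts go in shares of 0.5 m and turns go in shares of 60 degrees. So -0.112 m / 0.5 = -0.224, -0.109 m / 0.5 = -0.218.

```bash
python3 drive.py '{"plan": [[0, 0, -0.006, 0, 0, 0], [0, 0, -0.016, 0, 0, 0], [0, 0, -0.032, 0, 0, 0], [0, 0, -0.054, 0, 0, 0], [0, 0, -0.08, 0, 0, 0], [0, 0, -0.108, 0, 0, 0], [0, 0, -0.136, 0, 0, 0], [0, 0, -0.164, 0, 0, 0], [0, 0, -0.188, 0, 0, 0], [0, 0, -0.206, 0, 0, 0], [0, 0, -0.218, 0, 0, 0], [0, 0, -0.224, 0, 0, 0]]}'
python3 drive.py '{"plan": [[0, 0, 0, 0, 0, 0], [0, 0, 0, 0, 0, 0], [0, 0, 0, 0, 0, 0], [0, 0, 0, 0, 0, 0], [0, 0, 0, 0, 0, 0], [0, 0, 0, 0, 0, 0], [0, 0, 0, 0, 0, 0], [0, 0, 0, 0, 0, 0]]}'
python3 - <<'E'
from h import *
from plant import r, imaging, monitor
s=monitor.get_state()
C={n:imaging.capture(n) for n in('scene','side')}
for k,c in C.items():
    W=cloud(c);H=hsv(c);h,sa=H[...,0],H[...,1];P=W[(h<25)&(sa>80)&(W[...,2]>.09)&(W[...,2]<.19)&(abs(W[...,0]-.6)<.035)&(abs(W[...,1]-.113)<.04)]
    if len(P):print(k,len(P),P.mean(0),np.percentile(P[:,2],[3,97]))
a=cv2.resize(C['side']['frame'][130:380,240:400],(384,600),interpolation=3);b=cv2.resize(C['scene']['frame'][130:380,240:400],(384,600),interpolation=3)
cv2.imwrite('pics/end.png',np.hstack([a,b])[:,:,::-1])
E
```

```text
time_s: 24.68
tcp_pos: [0.4978, 0.0793, 0.1412]
eef_rot: [180.0, 0.1, -162.6]
contact_force: [-0.3, 0.7, -2.0]
gripper_width: 0.0462
gripper_force: 23.0
time_s: 25.35
tcp_pos: [0.4975, 0.0792, 0.1399]
eef_rot: [-180.0, -0.0, -162.6]
contact_force: [0.4, -0.0, -1.8]
gripper_width: 0.0464
gripper_force: 23.0
scene 513 [0.60708188 0.11682217 0.15723308] [0.13682986 0.16536011]
side 208 [0.59690512 0.11753269 0.16159617] [0.15222929 0.16590521]
```

View pics/end.png

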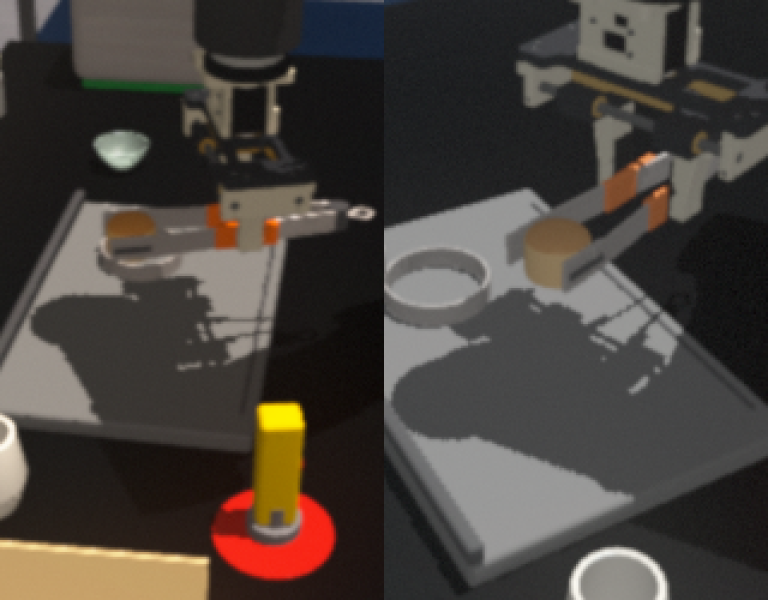

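The scone is level between the jaws ((130,225) left, (557,250) right), about 11 cm above the plate. The thermometer stands on its pad, and the ring, creamer and bowl are in place.

```bash
python3 -c "
from plant import r, imaging, monitor
print(r.close_job())"
```

```text
the job is handed in; nothing more can be done
None
```

I handed in the job at about 25 s: the thermometer was held over the scone for over two seconds and stood back on its pad, and the scone is held still in the tongs about 11 cm above the griddle plate; no verdict was returned.

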